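# Raise the stop arm and slide the punnet onto the scale

## Task

The filled punnet waits on the infeed deck behind the lowered, counterweighted stop arm. With the fingertips push the arm's handle up past its balance point so that the arm stays raised by itself, then push the punnet along the deck, under the raised arm, until it stands squarely in the middle of the scale's steel plate and no longer touches the deck, so that it can be weighed. Only push: lift or carry nothing, leave the arm up, and leave the other things on the table alone.

Things in the scene. Friction and masses are not known exactly. Their poses are not given: they have to be found in the camera images.
- infeed: Fixed infeed deck: white board 140 mm wide (its x, away from the robot), 280 mm long (its y, along the lane), top 43 mm above the table, guide rails 119 mm apart, rail tops 21 mm above the board. Origin on the table under its centre. The lane runs out onto the scale at its -y (right) end. Turned up to 0.32 rad clockwise. Deck, arm and scale keep their places to one another.
- stop_arm (a joint): Hinge of the counterweighted stop arm, rad. 0: lowered, level across the lane on its rest. Grows as the free near end swings up and then away from the robot; 1.66: upper stop, a little past upright. Below about 0.8 (balance point) gravity pulls it back down, above it over to the upper stop. Little friction; about 1 N at the handle starts it.
- gate_handle (a point): Middle of the red grip on the arm's free end, 228 mm from the pivot: round, 22 mm thick, 55 mm long, in line with the arm (deck's x). Arm down: its axis is 85 mm above the table, in front of the near rail, free on both sides and beneath down to the table; the arm's rest stands 45 mm behind its middle. The yellow and black arm from it to the pivot is 18 mm wide, 14 mm thick.
- gate_pivot (a point): The arm's pivot, in the deck's frame at x +100, y -115 mm, 85 mm above the table, in a grey clevis post (top 107 mm) on the lane's far side. The axis is along the deck's y, so the arm swings in a plane across the lane. A dark steel counterweight, 44 mm thick, sits on a cranked tail 50 mm behind and 50 mm above the pivot (arm down) and swings back and down as the arm rises.
- punnet: Filled clear punnet of red strawberries, 0.18 to 0.33 kg, on the deck between the rails, long side along the lane. Clear walls: 112 mm across the lane, 170 mm along it (end walls at its y = -85 and +85 mm), 46 mm high; berries up to 54 mm. Origin at the centre of its underside, axes as the deck's.
- pack_scale: Fixed flat white packing scale, 230 (x) by 190 (y) mm, display towards the robot, steel weighing plate on top 41 mm above the table, 2 mm lower than the deck. Origin on the table under the body's centre, axes as the deck's. The deck ends at y = +105 mm of the scale, the arm swings at y = +130 mm.
- plate_centre (a point): Centre of the scale's steel weighing plate, on its top; the plate is 150 mm (x) by 172 mm (y). In the scale's frame at x +33, y 0 mm, in line with the middle of the lane.
- calculator: Black desk calculator, 146x98x19 mm, left of the bag sealer; origin at the centre of its underside. A bystander: leave it alone.
- marker_red: White marker with a red cap, 15x132x17 mm, lying left in front of the deck; origin at the centre of its underside. A bystander: leave it alone.
- date_stamp: Date stamp with a wooden handle, standing, 32x44x92 mm, beside an ink pad at the back; origin at the centre of its underside. A bystander: leave it alone.
- scissors: Blue-handled scissors, 87x199x9 mm, lying left of the sealer; origin at the centre of its underside. A bystander: leave it alone.
- pen_a: Red pen, 12x145x9 mm, lying behind the deck; origin at the centre of its underside. A bystander: leave it alone.

How it is judged (in metres and radians):
On the way, in this order (a step that is already met when the one before it is completed fails the run):
1. the stop arm stands raised at its upper stop, past its balance point, and nothing of the robot touches it (value of joint stop_arm above 1.5 rad and contact force between each of the arm, the fingers and stop_arm below 0.05 N), for 0.2 s.
2. the punnet stands on the scale plate, clear of the deck (y of punnet in the frame of pack_scale between -0.014 and 0.014 m and x of punnet in the frame of pack_scale between 0.018 and 0.048 m and contact force between punnet and pack_scale above 1 N and contact force between punnet and infeed below 0.1 N and angle between punnet's own z axis and vertical below 0.05 rad and angle between the y axis of punnet and the y axis of pack_scale, either way round below 0.1 rad and linear speed of punnet below 0.01 m/s), for 0.2 s.
At the end, for the whole second after the job is handed in: The stop arm rests raised at its upper stop (joint above 1.5 rad); the punnet stands at rest and level on the scale, its centre within 14 mm (along the lane) and 15 mm (across) of the plate's centre and turned less than 0.10 rad from the scale, its weight on the scale and not touching the deck (all of step 2 and value of joint stop_arm above 1.5 rad and velocity of joint stop_arm between -0.05 and 0.05 rad/s).
It fails at once if the punnet is lifted off the surface it stands on (z of punnet in the frame of infeed above 0.06 m).
It fails at once if the punnet is tipped (angle between punnet's own z axis and vertical above 0.3 rad).
It fails at once if a bystander is moved by more than 2 cm (distance of any of calculator, marker_red, date_stamp, scissors, pen_a from where it was at the start of the episode above 0.02 m).
It fails at once if a bystander is picked up (height (world z) of any of calculator, marker_red, date_stamp, scissors, pen_a above 0.02 m).
It also fails if it takes over 64 s, if anything falls off the work surface, if the arm or the gripper's body presses on something with over 40 N, if the wrist force passes 120 N, or if a joint passes its speed limit or range.

## Robot

A 6-joint arm with a two-finger parallel gripper is mounted at the origin on a cart in front of the work surface, level with it; the furniture and walls round the work are solid. World frame = base frame: x ahead of the robot, y to its left, z up, the work surface at z = 0. Lengths are in m, angles in degrees, forces in N, time in s.
With the tool pointing down it reaches from about 0.4 to 0.825 m from the base axis. Payload 7 kg.
Tool frame: the origin (TCP) lies midway between the tips of the shut fingers; the grasp point (between the pads) lies 19 mm behind it; z points along the fingers, y is the line along which they close (so a half turn about z gives the same grasp; the last joint's range is limited). The gripper opens to 88 mm and grips with 3 to 60 N. Pads are 19 mm wide; open, the fingers measure 130 mm over their backs; the gripper's body (78 mm by 193 mm) begins 47 mm behind the grasp point.
Start: joints at [-57.691, 20.546, 0.682, 0, -70.136, -16.507], TCP at [0.184, -0.649, 0.201] pointing down, gripper open.
Joint ranges: [-176.03, 176.03], [-82.01, 121.73], [-58.28, 71.71], [-173.87, 95.51], [-174.79, -0.11], [-173.66, 173.66]. Speed limits (degrees/s): [136.94, 136.94, 172.46, 180, 180, 180].

## Interface

Orientations are given as [roll, pitch, yaw] about the fixed x, y, z axes, in that order (R = Rz(yaw) Ry(pitch) Rx(roll)).
In Python, from plant import ctrl gives the robot as it stands. The module is installed in compiled form; this text tells all that it offers.
- The arm moves only by the tool play_rows, never from a script. Its argument "commands" is a list that holds one entry, the list of rows, each a list of 7 numbers: the turn, a rotation vector about the tool's x, y, z in rad, then the shift along the tool's x, y, z in cm, then the finger opening in cm, from 0 to 8.76. In form: [[[ax, ay, az, x, y, z, grip], ...]]. A call has 1 to 8 rows; each row is the pose to reach, as a shift and turn from the pose commanded when the call began, along the tool's axes at that moment; what a row does not reach only later rows make up. A row lasts 1/12 s, in which the tool goes at most 41.7 mm and 7.16 degrees, less where a joint would pass 70% of its speed; a pose out of reach is approached as far as the arm can. A call with a gripper value outside its range is refused whole. The fingers move at their own pace and stop on an object; the grip force is fixed at half the most. Time passes only in rows, so rows that repeat a pose let the fingers close. It gives the time, the measured TCP pose, the force, the opening and the grip force at its end, in the units of the state.
- ctrl.get_obs(): the state, without advancing time (a new reading comes with each control period).
- ctrl.snapshot(name): name is "scene" or "top" or "wrist"; returns a dict with "color" (400x640x3 uint8, red, green, blue), "camera_matrix" (3x3 intrinsics, pixels), "origin" and "rotation" of the camera in the world; the wrist camera has in their place "hand_eye" (4x4, takes a point from camera to tool coordinates, whose origin is the TCP and whose axes are the flange's). Camera axes: x right, y down, z forward; pixel columns grow to the right and rows downward; lengths in m; the calibration is good to about 2 mm. A picture is of the moment at which its call begins: read the wrist's pose just before it. There is no depth.
- ctrl.close_job(): hands the job in; it is judged then, once.
Trained networks look in a picture, given as the dict that the camera call returned (one of the last four; its "shot" number tells which), for a name from the list of things; names that differ only in an ending like _2 or _b are one class to them, and where a whole thing is asked for, a point or a joint stands for the part that bears it (a point fixed in the world has none). Each returns a list of dicts, best first, with "conf" (0 to 1); they miss things now and then, are a little off and sometimes report something else, mostly with a low value. They report only what shows in the picture. A call takes as long as a camera call.
- ctrl.find_in(picture, name): "bbox" ([left, top, width, height] in pixels, round what is visible of it).
The state is a dict: "clock": time; "joint_pos": joint angles; "qvel": joint speeds; "tau": joint torques, N m; "tool_pos": TCP position; "orientation": TCP orientation; "force": force on the tool from outside, world axes, zero at the start; "moment": the same for the moment, N m; "opening": finger opening in m; "gripper_force": force on a finger pad.
Only numpy, scipy, OpenCV 4.12 (cv2) and the standard library are available. Lean on these libraries where they do the work, as an engineer would, in place of code of your own. Each camera call takes 0.05 s, during which the arm holds its last target. There are 200 camera calls.

## Working session

There is one attempt and no reset: what is moved stays moved. The work goes in short steps, Python scripts to look and compute and a tool call to move; the robot and the scene stay as the last step left them, time stands still between calls to the robot, and variables do not carry over. Pictures are saved under pics/ and viewed, at most 10 in all, crops included, and the job is handed in when it is done.

Besides the shell and the picture viewer there is one more tool, called after ">>>" as name([rows], argument=value, ...), one row to a line, values as JSON. play_rows: Moves the arm, as the interface text tells. Its arguments: {"type":"object","properties":{"commands":{"type":"array","items":{"type":"array","items":{"type":"array","items":{"type":"number"}}}}},"required":["commands"]}

```bash
mkdir -p pics; cat > h.py <<'E'
import numpy as np, cv2
from plant import ctrl
def snap(n,save=None):
    p=ctrl.snapshot(n)
    if save: cv2.imwrite('pics/'+save,p["color"][:,:,::-1])
    return p
def ray(p,u,v,z):
    K=np.array(p["camera_matrix"]);R=np.array(p["rotation"]);o=np.array(p["origin"])
    d=R@np.linalg.solve(K,[u,v,1.]); return o+d*(z-o[2])/d[2]
def proj(p,X):
    K=np.array(p["camera_matrix"]);R=np.array(p["rotation"]);o=np.array(p["origin"])
    c=(K@(R.T@(np.atleast_2d(X)-o).T)).T; return c[:,:2]/c[:,2:]
E
python3 - <<'E'
from h import *
for n in("top","scene"):
    p=snap(n,n+"1.png"); print(n,np.round(p["origin"],3),np.round(p["rotation"],3).tolist(),np.round(p["camera_matrix"],1).tolist())
    for k in("infeed","stop_arm","gate_handle","gate_pivot","punnet","pack_scale","plate_centre","marker_red","pen_a"):
        print(k,[(np.round(d["bbox"]).tolist(),round(d["conf"],2)) for d in ctrl.find_in(p,k)[:2]])
print(ctrl.get_obs())
E
```

```text
top [ 0.495 -0.031  1.149] [-174.667, -0.68, -90.07] [[364.3, 0.0, 317.3], [0.0, 364.3, 204.4], [0.0, 0.0, 1.0]]
infeed [([334.0, 146.0, 111.0, 111.0], 0.58)]
stop_arm [([418.0, 146.0, 25.0, 114.0], 0.87)]
gate_handle [([420.0, 146.0, 24.0, 112.0], 0.87)]
gate_pivot [([339.0, 146.0, 104.0, 113.0], 0.79)]
punnet [([338.0, 179.0, 61.0, 43.0], 0.6)]
pack_scale [([428.0, 180.0, 67.0, 83.0], 0.58)]
plate_centre [([429.0, 183.0, 64.0, 80.0], 0.73), ([197.0, 189.0, 34.0, 50.0], 0.67)]
marker_red [([280.0, 257.0, 42.0, 14.0], 0.59)]
pen_a [([419.0, 144.0, 25.0, 114.0], 0.18)]
scene [0.049 0.997 0.927] [-125.886, 1.308, -154.222] [[447.9, 0.0, 319.8], [0.0, 447.9, 201.8], [0.0, 0.0, 1.0]]
infeed [([306.0, 128.0, 82.0, 81.0], 0.62)]
stop_arm [([309.0, 124.0, 80.0, 40.0], 0.66)]
gate_handle [([311.0, 125.0, 81.0, 44.0], 0.84), ([286.0, 307.0, 39.0, 54.0], 0.63)]
gate_pivot [([300.0, 128.0, 90.0, 84.0], 0.69)]
punnet [([308.0, 162.0, 46.0, 41.0], 0.69)]
pack_scale [([342.0, 140.0, 66.0, 38.0], 0.76)]
plate_centre [([344.0, 139.0, 66.0, 36.0], 0.8)]
marker_red [([354.0, 228.0, 16.0, 19.0], 0.59)]
pen_a [([268.0, 195.0, 12.0, 22.0], 0.57), ([312.0, 130.0, 80.0, 36.0], 0.27)]
{'clock': 1.0, 'joint_pos': array([-5.76929173e+01,  2.05475359e+01,  6.81122170e-01,  4.89079781e-04,
       -7.01363213e+01, -1.65068131e+01]), 'qvel': array([ 0.12763776,  0.00506324,  0.01782734, -0.0039655 ,  0.04063663,
        0.07232898]), 'tau': array([ 1.84645796e-03, -5.82395089e+01,  2.93305761e+01,  7.00243905e+00,
        1.23384662e-02,  6.68932557e-06]), 'tool_pos': array([ 0.18375899, -0.64947351,  0.20144314]), 'orientation': array([ 1.79997508e+02, -1.21813479e-03, -1.64199564e+02]), 'force': array([-0.20492043,  0.34599507,  0.07611986]), 'moment': array([ 0.02940145, -0.00124059, -0.01690105]), 'gripper_force': 0.0, 'opening': 0.08768879948495127}
```

View pics/top1.png

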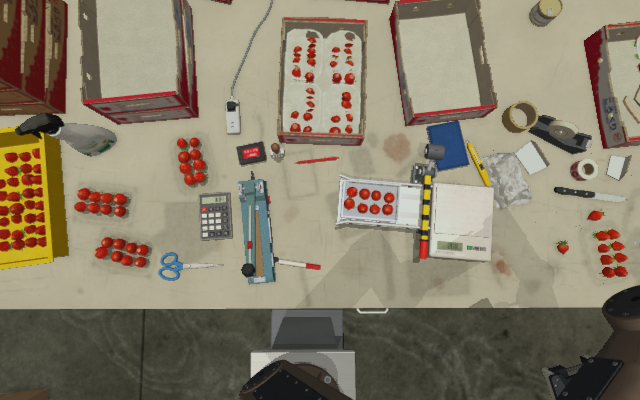

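View pics/scene1.png

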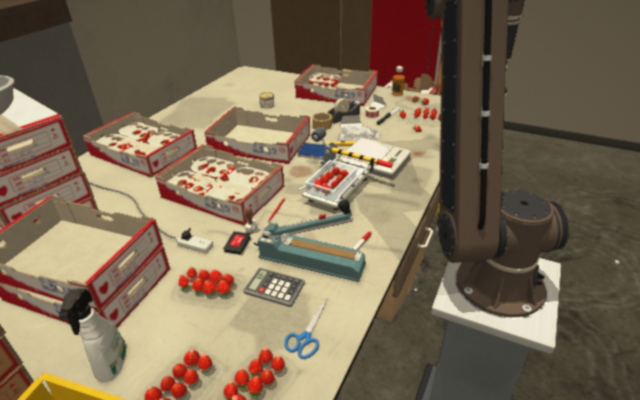

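The top view shows the deck (338–420, 178–228), the lowered arm at u≈425 (handle at v≈248) and the scale (428–495, 183–262). I'll enlarge that area to get exact corners.

```bash
sed -i 's/R=np.array(p\["rotation"\])/R=Rot.from_euler("xyz",p["rotation"],degrees=True).as_matrix()/; 1a from scipy.spatial.transform import Rotation as Rot' h.py
python3 - <<'E'
from h import *
im=cv2.imread('pics/top1.png')[145:270,330:500]
cv2.imwrite('pics/c1.png',cv2.resize(im,None,fx=4.7,fy=4.7,interpolation=cv2.INTER_CUBIC))
p=snap("top"); print(ray(p,425,248,.085),ray(p,370,200,.043))
E
```

```text
[ 0.46689126 -0.3570819   0.085     ] [ 0.61181203 -0.20536643  0.043     ]
```

View pics/c1.png

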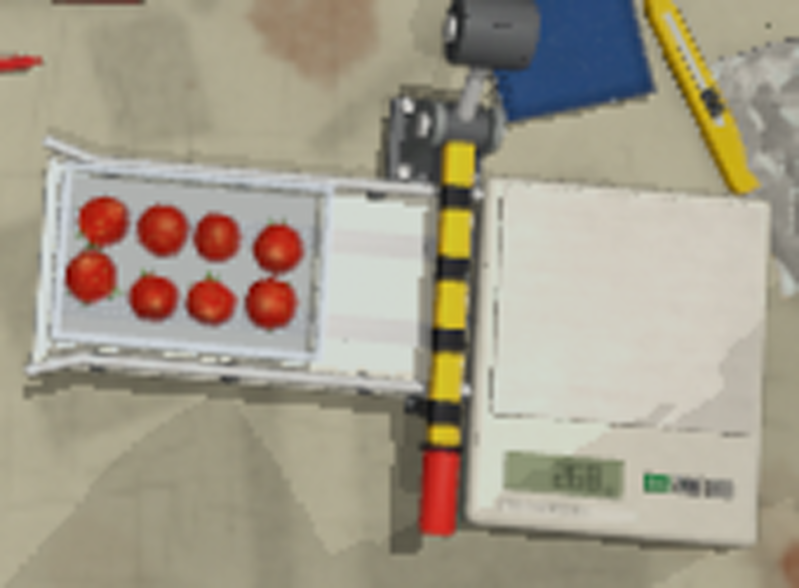

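```bash
cat > fit.py <<'E'
from h import *
from scipy.optimize import least_squares
p=ctrl.snapshot("top")
px=lambda L:(np.array(L,float)+.5)/4.7-.5+[330,145]
def T(q,M):
    c,s=np.cos(q[2]),np.sin(q[2]); M=np.array(M,float)/1000
    return np.c_[q[0]+c*M[:,0]-s*M[:,1],q[1]+s*M[:,0]+c*M[:,1],M[:,2]]
def fit(M,P,q0):
    r=least_squares(lambda q:(proj(p,T(q,M))-px(P)).ravel(),q0,loss='soft_l1')
    print(np.round(r.x,4),np.degrees(r.x[2]).round(2),"res px\n",np.round(r.fun.reshape(-1,2),1).tolist()); return r.x
M=[(-148,-150,38),(-148,-340,38),(82,-340,38),(82,-150,38),(-75,-159,41),(75,-159,41),(-75,-331,41),(-155.5,-115,90),(-100,-115,96)]
P=[(467,522),(755,545),(770,200),(488,178),(490,415),(500,187),(748,436),(438,535),(441,450)]
d=fit(M,P,[.6,-.22,-.1])
u=fit([(56,85,89),(-56,85,89),(-56,-85,89),(56,-85,89)],[(65,165),(55,340),(318,362),(330,182)],[.6,-.2,-.1])
names=dict(handle=(-128,-115,85),plate=(0,-245,41),pivot=(100,-115,85))
for k,v in names.items(): print(k,T(d,[v])[0].round(4))
c,s=np.cos(d[2]),np.sin(d[2]);e=u[:2]-d[:2];print("punnet in deck",c*e[0]+s*e[1],-s*e[0]+c*e[1])
E
python3 fit.py
```

```text
[ 0.6001 -0.245  -0.084 ] -4.81 res px
 [[-0.3, 0.8], [0.8, 1.1], [0.4, -0.3], [-0.7, -0.8], [-0.6, -0.2], [-0.1, -0.3], [0.7, 0.0], [-0.6, 0.6], [0.5, -0.6]]
[ 0.6061 -0.1995 -0.074 ] -4.24 res px
 [[-0.6, -0.4], [-1.0, 0.3], [1.1, -0.1], [0.5, 0.2]]
handle [ 0.4629 -0.3489  0.085 ]
plate [ 0.5795 -0.4891  0.041 ]
pivot [ 0.6901 -0.368   0.085 ]
punnet in deck 0.00215496543135508 0.045807537219815044
```

```bash
cat >> h.py <<'E'
A0=-0.084; D0=np.array([.6001,-.245,0])
RD=Rot.from_euler("z",A0).as_matrix()
def tgt(deck_mm,tilt_deg,yvec,label=""):
    """deck-frame point (mm, z over table); tilt: tool z in deck xz plane, 90=down, 0=horizontal +x; yvec tool y in deck"""
    o=ctrl.get_obs(); R0=Rot.from_euler("xyz",o["orientation"],degrees=True).as_matrix()
    t=np.radians(tilt_deg); z=np.array([np.cos(t),0,-np.sin(t)]); y=np.array(yvec,float)
    R=RD@np.c_[np.cross(y,z),y,z]; P=D0+RD@(np.array(deck_mm)/1000)
    print(label,"rv",Rot.from_matrix(R0.T@R).as_rotvec().round(4),"sh cm",(R0.T@(P-o["tool_pos"])*100).round(2),"world",P.round(3))
def here():
    o=ctrl.get_obs(); print("deck",(RD.T@(o["tool_pos"]-D0)*1000).round(1),"rpy",o["orientation"].round(1),"F",o["force"].round(1),"q",o["joint_pos"].round(1),"t",o["clock"].round(2))
E
python3 - <<'E'
from h import *
tgt((-215,-115,180),45,(0,1,0))
E
```

```text
rv [ 0.1412 -0.7767  0.341 ] sh cm [-26.9   24.39   2.15] world [ 0.376 -0.342  0.18 ]
```

>>> play_rows([
  [[0.14, -0.777, 0.341, -26.9, 24.4, 2.15, 0], [0.14, -0.777, 0.341, -26.9, 24.4, 2.15, 0], [0.14, -0.777, 0.341, -26.9, 24.4, 2.15, 0], [0.14, -0.777, 0.341, -26.9, 24.4, 2.15, 0], [0.14, -0.777, 0.341, -26.9, 24.4, 2.15, 0], [0.14, -0.777, 0.341, -26.9, 24.4, 2.15, 0], [0.14, -0.777, 0.341, -26.9, 24.4, 2.15, 0], [0.14, -0.777, 0.341, -26.9, 24.4, 2.15, 0]],
])

```text
clock: 1.77
tool_pos: [0.357, -0.3666, 0.1798]
orientation: [179.5, 45.3, 174.1]
force: [1.7, 0.1, 0.4]
opening: 0.0398
gripper_force: 0.0
```

```bash
python3 - <<'E'
from h import *
here(); tgt((-215,-115,180),45,(0,1,0)); tgt((-215,-115,55),45,(0,1,0))
E
```

```text
Traceback (most recent call last):
  File "h.py", line 23, in here
    o=ctrl.get_obs(); print("deck",(RD.T@(o["tool_pos"]-D0)*1000).round(1),"rpy",o["orientation"].round(1),"F",o["force"].round(1),"q",o["joint_pos"].round(1),"t",o["clock"].round(2))
                                                                                                                                                                   ^^^^^^^^^^^^^^^^
AttributeError: 'float' object has no attribute 'round'
```

```bash
sed -i 's/o\["clock"\].round(2)/round(o["clock"],2)/' h.py; python3 - <<'E'
from h import *
here(); tgt((-215,-115,45),45,(0,1,0)); tgt((-150,-115,45),45,(0,1,0))
E
```

```text
deck [-232.  -141.6  179.8] rpy [179.5  45.3 174.1] F [1.7 0.1 0.4] q [-58.2  -2.4 -28.1 -51.7 -46.4  -6.3] t 1.77
 rv [-0.004   0.0053 -0.0134] sh cm [ 8.42  2.59 10.68] world [ 0.376 -0.342  0.045]
 rv [-0.004   0.0053 -0.0134] sh cm [ 3.85  2.67 15.3 ] world [ 0.441 -0.347  0.045]
```

>>> play_rows([
  [[0, 0, 0, 4.2, 2.2, 5.4, 0], [0, 0, 0, 8.4, 2.2, 10.6, 0], [0, 0, 0, 8.4, 2.2, 10.6, 0], [0, 0, 0, 8.4, 2.2, 10.6, 0], [0, 0, 0, 8.4, 2.2, 10.6, 0], [0, 0, 0, 8.4, 2.2, 10.6, 0]],
])

```text
clock: 2.27
tool_pos: [0.3769, -0.3467, 0.0469]
orientation: [179.8, 44.9, 175.0]
force: [-0.5, -0.5, 0.1]
opening: 0.0021
gripper_force: 0.0
```

```bash
python3 - <<'E'
from h import *
here(); tgt((-150,-115,45),45,(0,1,0))
E
```

```text
deck [-213.9 -120.1   46.9] rpy [179.8  44.9 175. ] F [-0.5 -0.5  0.1] q [-62.   12.3 -32.7 -68.8 -39.7  20.9] t 2.27
 rv [ 0.002  -0.0013 -0.0023] sh cm [-4.39  0.51  4.64] world [ 0.441 -0.347  0.045]
```

>>> play_rows([
  [[0, 0, 0, -2.2, 0.5, 2.3, 0], [0, 0, 0, -4.4, 0.5, 4.6, 0], [0, 0, 0, -4.4, 0.5, 4.6, 0], [0, 0, 0, -4.4, 0.5, 4.6, 0]],
])

```text
clock: 2.6
tool_pos: [0.4433, -0.3474, 0.0487]
orientation: [-179.8, 45.2, 175.5]
force: [-1.1, 0.4, -0.3]
opening: 0.0006
gripper_force: 0.0
```

```bash
python3 - <<'E'
from h import *
here()
for w in [(-140,60),(-135,85),(-132,110),(-124,141),(-108,180),(-87,214),(-43,257),(-9,280)]: tgt((w[0],-115,w[1]),45,(0,1,0))
p=snap("wrist","w1.png")
t=snap("top"); im=cv2.cvtColor(t["color"],cv2.COLOR_RGB2BGR)[145:330,330:500]
cv2.imwrite("pics/j1.png",np.hstack([cv2.resize(p["color"][:,:,::-1],(480,300)),cv2.resize(im,(276,300))]))
E
```

```text
deck [-147.7 -115.2   48.7] rpy [-179.8   45.2  175.5] F [-1.1  0.4 -0.3] q [-53.7  13.7 -29.8 -70.4 -34.6  15.8] t 2.6
 rv [0.0007 0.003  0.004 ] sh cm [-1.34  0.02 -0.25] world [ 0.451 -0.348  0.06 ]
 rv [0.0007 0.003  0.004 ] sh cm [-3.47  0.01 -1.66] world [ 0.456 -0.348  0.085]
 rv [0.0007 0.003  0.004 ] sh cm [-5.45  0.   -3.21] world [ 0.459 -0.349  0.11 ]
 rv [0.0007 0.003  0.004 ] sh cm [-8.22 -0.01 -4.83] world [ 0.467 -0.349  0.141]
 rv [0.0007 0.003  0.004 ] sh cm [-12.11  -0.02  -6.45] world [ 0.483 -0.351  0.18 ]
 rv [0.0007 0.003  0.004 ] sh cm [-16.    -0.04  -7.35] world [ 0.504 -0.352  0.214]
 rv [0.0007 0.003  0.004 ] sh cm [-22.15  -0.06  -7.26] world [ 0.548 -0.356  0.257]
 rv [0.0007 0.003  0.004 ] sh cm [-26.18  -0.08  -6.47] world [ 0.581 -0.359  0.28 ]
```

View pics/j1.png

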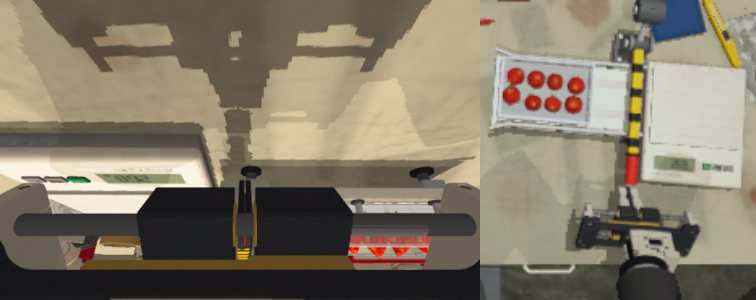

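The closed fingers line up with the red grip, with their tips at its near end at (628,185). Next I push up.

>>> play_rows([
  [[0, 0, 0, -1.0, 0, -0.1, 0], [0, 0, 0, -2.2, 0, -0.8, 0], [0, 0, 0, -3.5, 0, -1.6, 0], [0, 0, 0, -4.8, 0, -2.6, 0], [0, 0, 0, -6.0, 0, -3.5, 0], [0, 0, 0, -7.0, 0, -4.1, 0], [0, 0, 0, -8.2, 0, -4.8, 0], [0, 0, 0, -8.2, 0, -4.8, 0]],
])

```text
clock: 3.37
tool_pos: [0.4609, -0.3484, 0.139]
orientation: [-179.9, 44.8, 175.3]
force: [-26.5, 1.1, 7.6]
opening: 0.0002
gripper_force: 13.9
```

```bash
python3 - <<'E'
from h import *
here()
for w in [(-108,180),(-87,214),(-43,257),(-9,280),(20,290)]: tgt((w[0],-115,w[1]),45,(0,1,0))
t=snap("top","t3.png");s=snap("scene")
cv2.imwrite("pics/j2.png",np.hstack([cv2.resize(s["color"][90:240,240:440,::-1],(400,300)),cv2.resize(t["color"][130:290,330:500,::-1],(319,300))]))
E
```

```text
deck [-130.1 -114.7  139. ] rpy [-179.9   44.8  175.3] F [-26.5   1.1   7.6] q [-43.7   3.6 -27.8 -54.2 -33.1 -10.9] t 3.37
 rv [ 0.0005 -0.0029  0.0018] sh cm [-4.46 -0.04 -1.35] world [ 0.483 -0.351  0.18 ]
 rv [ 0.0005 -0.0029  0.0018] sh cm [-8.34 -0.05 -2.28] world [ 0.504 -0.352  0.214]
 rv [ 0.0005 -0.0029  0.0018] sh cm [-14.49  -0.06  -2.23] world [ 0.548 -0.356  0.257]
 rv [ 0.0005 -0.0029  0.0018] sh cm [-18.53  -0.07  -1.46] world [ 0.581 -0.359  0.28 ]
 rv [ 0.0005 -0.0029  0.0018] sh cm [-21.29  -0.07  -0.13] world [ 0.61  -0.361  0.29 ]
```

View pics/j2.png

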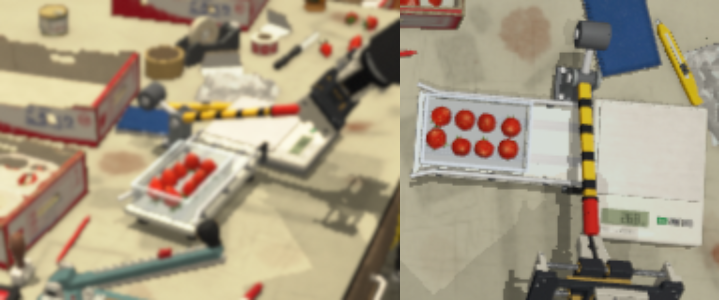

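The finger's step is pressing on the end of the grip (-26 N along x). I'll match the tool's tilt to the arm's angle instead, so the finger lies along the underside of the grip.

```bash
cat >> h.py <<'E'
def arm(th,rt=235,gap=20.5):
    t=np.radians(th); return (100-rt*np.cos(t)-gap*np.sin(t),-115,85+rt*np.sin(t)-gap*np.cos(t))
E
python3 - <<'E'
from h import *
tgt((-140,-115,139),45,(0,1,0)); tgt((-137,-115,139),25,(0,1,0))
for th in (25,30,35,40,45,50,55,60,65): tgt(arm(th),th,(0,1,0),th)
E
```

```text
rv [ 0.0003 -0.004   0.0011] sh cm [ 0.55 -0.03 -0.77] world [ 0.451 -0.348  0.139]
 rv [ 0.0005 -0.3531  0.001 ] sh cm [ 0.33 -0.03 -0.56] world [ 0.454 -0.348  0.139]
25 rv [ 0.0005 -0.3531  0.001 ] sh cm [-2.64 -0.03 -1.38] world [ 0.469 -0.349  0.166]
30 rv [ 0.0005 -0.2658  0.0011] sh cm [-4.54 -0.04 -2.17] world [ 0.477 -0.35   0.185]
35 rv [ 0.0004 -0.1785  0.0011] sh cm [-6.5  -0.04 -2.8 ] world [ 0.487 -0.351  0.203]
40 rv [ 0.0004 -0.0913  0.0011] sh cm [-8.51 -0.04 -3.25] world [ 0.498 -0.352  0.22 ]
45 rv [ 0.0003 -0.004   0.0011] sh cm [-10.54  -0.04  -3.53] world [ 0.51  -0.353  0.237]
50 rv [0.0003 0.0833 0.0011] sh cm [-12.6   -0.04  -3.62] world [ 0.524 -0.354  0.252]
55 rv [0.0002 0.1705 0.0011] sh cm [-14.66  -0.05  -3.54] world [ 0.539 -0.355  0.266]
60 rv [2.000e-04 2.578e-01 1.100e-03] sh cm [-16.7   -0.05  -3.28] world [ 0.555 -0.357  0.278]
65 rv [1.000e-04 3.451e-01 1.100e-03] sh cm [-18.71  -0.05  -2.84] world [ 0.573 -0.358  0.289]
```

>>> play_rows([
  [[0, 0, 0, 0.9, 0, -0.8, 0], [0, -0.12, 0, 0.9, 0, -0.8, 0], [0, -0.24, 0, 0.9, 0, -0.8, 0], [0, -0.35, 0, 0.9, 0, -0.8, 0], [0, -0.35, 0, 0.9, 0, -0.8, 0], [0, -0.35, 0, 0.9, 0, -0.8, 0]],
])

```text
clock: 3.97
tool_pos: [0.4528, -0.3499, 0.1398]
orientation: [-179.4, 65.4, 175.6]
force: [-0.1, 1.6, -2.1]
opening: 0.0002
gripper_force: 0.0
```

```bash
python3 - <<'E'
from h import *
here()
for th in (20,25,30,35,40,45,50,55,60,65): tgt(arm(th),th,(0,1,0),th)
E
```

```text
deck [-138.  -116.9  139.8] rpy [-179.4   65.4  175.6] F [-0.1  1.6 -2.1] q [-73.3  15.3 -32.4 -87.9 -57.7  42.5] t 3.97
20 rv [-0.0037 -0.0797  0.0033] sh cm [-1.    0.18  0.66] world [ 0.463 -0.349  0.146]
25 rv [-0.0038  0.0076  0.0031] sh cm [-3.04  0.18  0.41] world [ 0.469 -0.349  0.166]
30 rv [-0.0039  0.0948  0.003 ] sh cm [-5.1   0.17  0.33] world [ 0.477 -0.35   0.185]
35 rv [-0.0041  0.1821  0.0028] sh cm [-7.15  0.16  0.44] world [ 0.487 -0.351  0.203]
40 rv [-0.0042  0.2694  0.0026] sh cm [-9.19  0.16  0.72] world [ 0.498 -0.352  0.22 ]
45 rv [-0.0043  0.3566  0.0024] sh cm [-11.2    0.15   1.19] world [ 0.51  -0.353  0.237]
50 rv [-0.0044  0.4439  0.0022] sh cm [-13.16   0.15   1.82] world [ 0.524 -0.354  0.252]
55 rv [-0.0045  0.5312  0.0021] sh cm [-15.05   0.15   2.62] world [ 0.539 -0.355  0.266]
60 rv [-0.0046  0.6184  0.0019] sh cm [-16.87   0.15   3.59] world [ 0.555 -0.357  0.278]
65 rv [-0.0047  0.7057  0.0017] sh cm [-18.6    0.15   4.71] world [ 0.573 -0.358  0.289]
```

>>> play_rows([
  [[0, 0, 0, -1.5, 0.2, 0.4, 0], [0, 0, 0, -3.0, 0.2, 0.4, 0], [0, 0.05, 0, -4.1, 0.2, 0.4, 0], [0, 0.1, 0, -5.1, 0.2, 0.3, 0], [0, 0.14, 0, -6.1, 0.2, 0.4, 0], [0, 0.18, 0, -7.2, 0.2, 0.4, 0], [0, 0.23, 0, -8.2, 0.2, 0.6, 0], [0, 0.27, 0, -9.2, 0.2, 0.7, 0]],
])

```text
clock: 4.63
tool_pos: [0.4984, -0.3512, 0.2212]
orientation: [-179.8, 49.7, 175.2]
force: [-0.9, 0.3, -1.1]
opening: 0.0004
gripper_force: 0.0
```

```bash
python3 - <<'E'
from h import *
here()
for th in (45,50,55,60,65): tgt(arm(th),th,(0,1,0),th)
E
```

```text
deck [ -92.4 -114.3  221.2] rpy [-179.8   49.7  175.2] F [-0.9  0.3 -1.1] q [-40.9  -1.1 -23.9 -51.4 -34.8 -19. ] t 4.63
45 rv [-0.0026  0.0819  0.0002] sh cm [-1.94 -0.07 -0.1 ] world [ 0.51  -0.353  0.237]
50 rv [-2.700e-03  1.691e-01  1.000e-04] sh cm [-3.99 -0.07 -0.02] world [ 0.524 -0.354  0.252]
55 rv [-0.0027  0.2564 -0.    ] sh cm [-6.04 -0.07  0.23] world [ 0.539 -0.355  0.266]
60 rv [-2.700e-03  3.437e-01 -1.000e-04] sh cm [-8.05 -0.07  0.67] world [ 0.555 -0.357  0.278]
65 rv [-2.700e-03  4.309e-01 -2.000e-04] sh cm [-10.01  -0.07   1.28] world [ 0.573 -0.358  0.289]
```

Working well. I'll continue to 65°.

>>> play_rows([
  [[0, 0.05, 0, -1.3, 0, -0.1, 0], [0, 0.1, 0, -2.6, 0, -0.1, 0], [0, 0.16, 0, -3.9, 0, 0, 0], [0, 0.22, 0, -5.2, 0, 0.1, 0], [0, 0.28, 0, -6.5, 0, 0.3, 0], [0, 0.34, 0, -8.0, 0, 0.7, 0], [0, 0.39, 0, -9.0, 0, 1.0, 0], [0, 0.43, 0, -10.0, 0, 1.3, 0]],
])

```text
clock: 5.3
tool_pos: [0.5724, -0.3567, 0.2874]
orientation: [-180.0, 24.9, 175.2]
force: [0.4, -0.0, -0.1]
opening: 0.0004
gripper_force: 0.0
```

```bash
python3 - <<'E'
from h import *
here()
t=snap("top","t4.png");s=snap("scene")
cv2.imwrite("pics/j3.png",np.hstack([cv2.resize(s["color"][60:240,240:440,::-1],(400,360)),cv2.resize(t["color"][130:290,330:500,::-1],(382,360))]))
tgt((-140,-115,330),90,(0,1,0))
E
```

```text
deck [ -18.2 -113.6  287.4] rpy [-180.    24.9  175.2] F [ 0.4 -0.  -0.1] q [-19.3   5.  -10.   -7.7 -51.  -72. ] t 5.3
 rv [-0.0005  0.4359  0.0007] sh cm [ 9.39 -0.12 -9.09] world [ 0.451 -0.348  0.33 ]
```

View pics/j3.png

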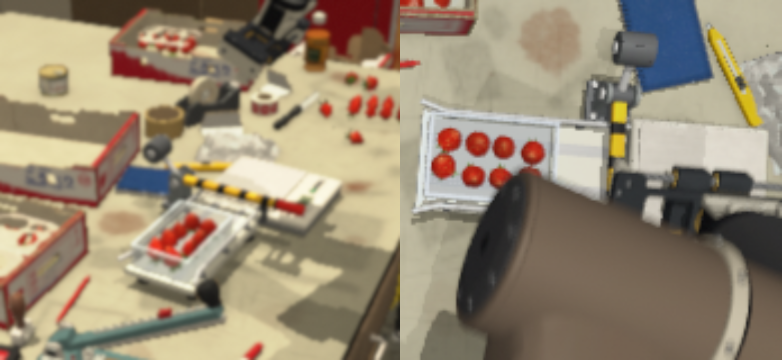

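The scene view shows the arm fallen back to level, with the grip at about (385,164) in the full image, so the narrow closed fingers slid off it sideways. On the second try I'll open the fingers about 14 mm to cradle the 22 mm grip, and move more slowly.

```bash
python3 - <<'E'
from h import *
tgt((-215,-115,200),30,(0,1,0))
E
```

```text
rv [-0.     -0.6113  0.0008] sh cm [21.68 -0.11 -0.47] world [ 0.376 -0.342  0.2  ]
```

>>> play_rows([
  [[0, -0.08, 0, 2.7, 0, -0.1, 1.4], [0, -0.16, 0, 5.4, 0, -0.1, 1.4], [0, -0.24, 0, 8.1, 0, -0.2, 1.4], [0, -0.32, 0, 10.8, 0, -0.2, 1.4], [0, -0.4, 0, 13.5, 0, -0.3, 1.4], [0, -0.48, 0, 16.2, 0, -0.4, 1.4], [0, -0.56, 0, 19, 0, -0.5, 1.4], [0, -0.61, 0, 21.7, 0, -0.5, 1.4]],
])

```text
clock: 6.07
tool_pos: [0.3932, -0.3379, 0.2007]
orientation: [178.1, 52.2, 174.3]
force: [-2.1, -0.2, -1.7]
opening: 0.0138
gripper_force: 0.0
```

```bash
python3 - <<'E'
from h import *
here();tgt((-215,-115,48),30,(0,1,0))
E
```

```text
deck [-198.4 -109.9  200.7] rpy [178.1  52.2 174.3] F [-2.1 -0.2 -1.7] q [-60.4  -2.9 -28.5 -61.1 -49.3   1.7] t 6.07
 rv [ 0.0208 -0.1359 -0.011 ] sh cm [13.08 -0.81  8.03] world [ 0.376 -0.342  0.048]
```

>>> play_rows([
  [[0.02, -0.13, -0.01, 1.5, -0.8, 0.5, 1.4], [0.02, -0.13, -0.01, 4, -0.8, 2.5, 1.4], [0.02, -0.13, -0.01, 7, -0.8, 4.3, 1.4], [0.02, -0.13, -0.01, 10, -0.8, 6.2, 1.4], [0.02, -0.13, -0.01, 13, -0.8, 8, 1.4], [0.02, -0.13, -0.01, 13, -0.8, 8, 1.4], [0.02, -0.13, -0.01, 13, -0.8, 8, 1.4], [0.02, -0.13, -0.01, 13, -0.8, 8, 1.4]],
])

```text
clock: 6.73
tool_pos: [0.3761, -0.3415, 0.0488]
orientation: [179.4, 59.3, 174.6]
force: [-0.2, -0.2, 0.9]
opening: 0.0143
gripper_force: 0.0
```

```bash
python3 - <<'E'
from h import *
here();tgt((-138,-115,48),30,(0,1,0))
E
```

```text
deck [-215.1 -115.    48.8] rpy [179.4  59.3 174.6] F [-0.2 -0.2  0.9] q [-80.9  23.6 -35.6 -84.2 -57.1  53.3] t 6.73
 rv [ 0.0025 -0.0114 -0.0049] sh cm [-3.87 -0.    6.67] world [ 0.453 -0.348  0.048]
```

>>> play_rows([
  [[0, -0.01, 0, -1.3, 0, 2.2, 1.4], [0, -0.01, 0, -2.6, 0, 4.4, 1.4], [0, -0.01, 0, -3.9, 0, 6.7, 1.4], [0, -0.01, 0, -3.9, 0, 6.7, 1.4], [0, -0.01, 0, -3.9, 0, 6.7, 1.4], [0, -0.01, 0, -3.9, 0, 6.7, 1.4]],
])

```text
clock: 7.23
tool_pos: [0.4545, -0.3477, 0.0518]
orientation: [-179.6, 60.1, 175.8]
force: [0.2, 0.4, 0.2]
opening: 0.0138
gripper_force: 0.0
```

```bash
python3 - <<'E'
from h import *
here()
for th in (4,8,12,16,20,24): tgt(arm(th),30,(0,1,0),th)
E
```

```text
deck [-136.4 -114.5   51.8] rpy [-179.6   60.1  175.8] F [0.2 0.4 0.2] q [-72.1  24.4 -33.1 -90.9 -53.2  51.9] t 7.23
4 rv [0.0015 0.0022 0.005 ] sh cm [-2.55 -0.06 -1.4 ] world [ 0.455 -0.348  0.081]
8 rv [0.0015 0.0022 0.005 ] sh cm [-4.   -0.06 -2.2 ] world [ 0.455 -0.348  0.097]
12 rv [0.0015 0.0022 0.005 ] sh cm [-5.49 -0.07 -2.89] world [ 0.457 -0.348  0.114]
16 rv [0.0015 0.0022 0.005 ] sh cm [-7.03 -0.08 -3.48] world [ 0.459 -0.349  0.13 ]
20 rv [0.0015 0.0022 0.005 ] sh cm [-8.61 -0.08 -3.95] world [ 0.463 -0.349  0.146]
24 rv [0.0015 0.0022 0.005 ] sh cm [-10.21  -0.09  -4.32] world [ 0.468 -0.349  0.162]
```

>>> play_rows([
  [[0, 0, 0, -1.2, 0, -0.7, 1.4], [0, 0, 0, -2.5, 0, -1.4, 1.4], [0, 0, 0, -3.3, 0, -1.8, 1.4], [0, 0, 0, -4.0, 0, -2.2, 1.4], [0, 0, 0, -4.8, 0, -2.6, 1.4], [0, 0, 0, -5.5, 0, -2.9, 1.4], [0, 0, 0, -6.3, 0, -3.2, 1.4], [0, 0, 0, -7.0, 0, -3.5, 1.4]],
])

```text
clock: 7.9
tool_pos: [0.4579, -0.3481, 0.1278]
orientation: [179.8, 60.0, 175.1]
force: [-0.5, 0.5, 0.8]
opening: 0.0137
gripper_force: 0.0
```

```bash
python3 - <<'E'
from h import *
here()
for th in (20,24,28,32,36,40): tgt(arm(th),max(30,th),(0,1,0),th)
E
```

```text
deck [-133.  -114.7  127.8] rpy [179.8  60.  175.1] F [-0.5  0.5  0.8] q [-67.3  12.5 -30.8 -83.4 -50.7  33.4] t 7.9
20 rv [ 0.0017  0.0003 -0.0008] sh cm [-1.84 -0.03 -0.46] world [ 0.463 -0.349  0.146]
24 rv [ 0.0017  0.0003 -0.0008] sh cm [-3.45 -0.03 -0.83] world [ 0.468 -0.349  0.162]
28 rv [ 0.0017  0.0003 -0.0008] sh cm [-5.07 -0.02 -1.09] world [ 0.474 -0.35   0.177]
32 rv [ 0.0017  0.0352 -0.0008] sh cm [-6.71 -0.02 -1.23] world [ 0.481 -0.35   0.192]
36 rv [ 0.0017  0.105  -0.0007] sh cm [-8.36 -0.02 -1.26] world [ 0.489 -0.351  0.207]
40 rv [ 0.0017  0.1748 -0.0007] sh cm [-10.    -0.02  -1.17] world [ 0.498 -0.352  0.22 ]
```

```bash
cat >> h.py <<'E'
def theta():
    S={}
    for n in("scene","top"):
        p=ctrl.snapshot(n); hsv=cv2.cvtColor(p["color"],cv2.COLOR_RGB2HSV).astype(int)
        H=(((hsv[...,0]<8)|(hsv[...,0]>172))&(hsv[...,1]>150)&(hsv[...,2]>90))
        Y=((hsv[...,0]>18)&(hsv[...,0]<35)&(hsv[...,1]>140)&(hsv[...,2]>90))
        for th in range(0,100,5):
            t=np.radians(th)
            def frac(M,r):
                P=np.array([D0+RD@np.array([.1-a*np.cos(t)-b*np.sin(t),-.115,.085+a*np.sin(t)-b*np.cos(t)]) for a in r for b in(-.004,0,.004)])
                q=np.round(proj(p,P)).astype(int); ok=(q[:,0]>=0)&(q[:,0]<640)&(q[:,1]>=0)&(q[:,1]<400)
                return np.mean([M[v,u] if k else 0 for (u,v),k in zip(q,ok)])
            S[n,th]=(frac(H,np.linspace(.205,.25,8))+frac(Y,np.linspace(.03,.19,20)))
    for n in("scene","top"): print(n,[(th,round(S[n,th],2)) for th in range(0,100,5)])
E
python3 -c "
from h import *
theta()"
```

```text
scene [(0, np.float64(1.73)), (5, np.float64(0.4)), (10, np.float64(0.18)), (15, np.float64(0.12)), (20, np.float64(0.08)), (25, np.float64(0.2)), (30, np.float64(0.38)), (35, np.float64(0.28)), (40, np.float64(0.15)), (45, np.float64(0.12)), (50, np.float64(0.07)), (55, np.float64(0.03)), (60, np.float64(0.02)), (65, np.float64(0.0)), (70, np.float64(0.0)), (75, np.float64(0.0)), (80, np.float64(0.02)), (85, np.float64(0.06)), (90, np.float64(0.09)), (95, np.float64(0.24))]
top [(0, np.float64(1.65)), (5, np.float64(1.68)), (10, np.float64(1.23)), (15, np.float64(0.5)), (20, np.float64(0.37)), (25, np.float64(0.32)), (30, np.float64(0.22)), (35, np.float64(0.17)), (40, np.float64(0.15)), (45, np.float64(0.15)), (50, np.float64(0.15)), (55, np.float64(0.15)), (60, np.float64(0.1)), (65, np.float64(0.08)), (70, np.float64(0.03)), (75, np.float64(0.02)), (80, np.float64(0.0)), (85, np.float64(0.0)), (90, np.float64(0.0)), (95, np.float64(0.0))]
```

```bash
python3 - <<'E'
from h import *
here()
t=snap("top");s=snap("scene");tp=ctrl.get_obs()["tool_pos"]
def crop(p,x0,x1,y0,y1,f):
    im=cv2.resize(p["color"][y0:y1,x0:x1,::-1],None,fx=f,fy=f,interpolation=cv2.INTER_CUBIC)
    def m(X,c):
        u,v=proj(p,X)[0]; cv2.circle(im,(int((u-x0+.5)*f),int((v-y0+.5)*f)),3,c,-1)
    m(tp,(255,0,255))
    for x in(-155.5,-128,-100): m(D0+RD@np.array([x/1000,-.115,.085]),(0,255,0))
    return im
a=crop(t,385,465,190,290,6);b=crop(s,350,430,90,190,5)
b=cv2.copyMakeBorder(b,0,100,0,0,0); cv2.imwrite("pics/m1.png",np.hstack([a[:600],b[:600]])[:600,:800])
E
```

```text
deck [-132.6 -115.   128.4] rpy [-180.    60.1  175.3] F [-0.4 -0.6 -0.9] q [-67.2  12.5 -30.8 -83.4 -50.7  33.5] t 8.0
```

View pics/m1.png

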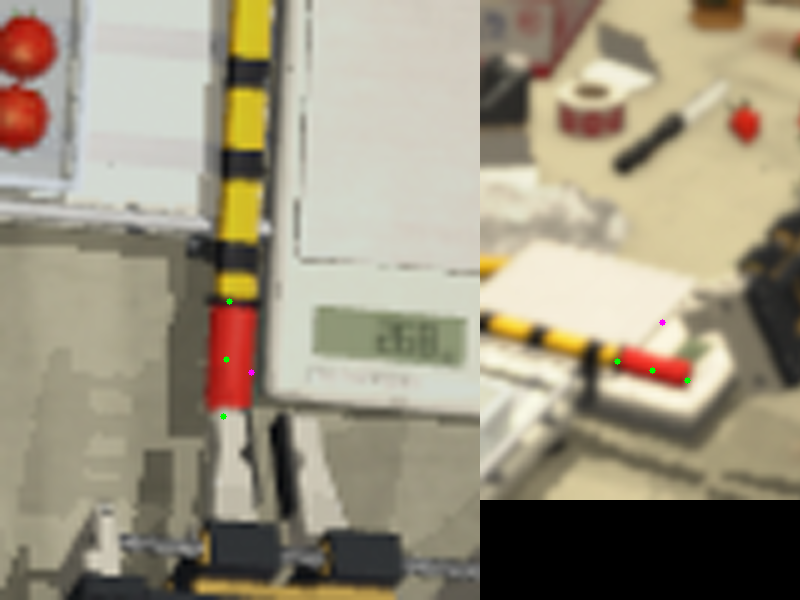

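```bash
python3 - <<'E'
from h import *
o=ctrl.get_obs(); p=snap("wrist")
H=np.array(p["hand_eye"]);K=np.array(p["camera_matrix"]);print(H.round(3).tolist(),K.round(0).tolist())
R0=Rot.from_euler("xyz",o["orientation"],degrees=True).as_matrix()
im=p["color"][:,:,::-1].copy()
def m(Xt,c):
    q=H[:3,:3].T@(np.array(Xt)-H[:3,3]); u=K@q; u=u[:2]/u[2]; print(np.round(u,1),"z",q[2].round(3)); cv2.circle(im,(int(np.clip(u[0],-999,999)),int(np.clip(u[1],-999,999))),4,c,-1)
m([0,0,0],(255,0,255))
for x in(-155.5,-128,-100): m(R0.T@(D0+RD@np.array([x/1000,-.115,.085])-o["tool_pos"]),(0,255,0))
for c in[(-148,-150,38),(-148,-340,38),(-75,-159,41)]: m(R0.T@(D0+RD@np.array(c)/1000*1-o["tool_pos"]),(255,255,0))
cv2.imwrite("pics/w2.png",im)
E
```

```text
[[-0.0, -0.955, -0.298, 0.082], [1.0, -0.0, -0.001, -0.001], [0.001, -0.298, 0.955, -0.182], [0.0, 0.0, 0.0, 1.0]] [[333.0, 0.0, 326.0], [0.0, 333.0, 199.0], [0.0, 0.0, 1.0]]
[328.  239.7] z 0.198
[327.1 161.2] z 0.185
[326.9 175.5] z 0.212
[326.8 186.8] z 0.239
[269.3  92. ] z 0.203
[-43.3  92.6] z 0.202
[273.  142.8] z 0.273
```

View pics/w2.png

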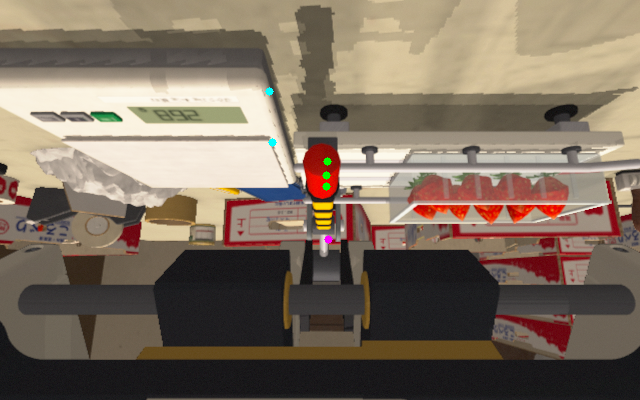

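The wrist view puts the grip on the tool's midline (322 against 328 px), below the tips, with the arm down. In the top view the tips don't seem to reach the TCP mark, so I'll check by differencing against the first picture.

```bash
python3 - <<'E'
from h import *
p=snap("top");a=p["color"][:,:,::-1].astype(int);b=cv2.imread("pics/top1.png").astype(int)
d=(np.abs(a-b).max(2)>25)
print("tcp",proj(p,ctrl.get_obs()["tool_pos"]))
print("cols 412..445")
for v in range(238,272): print(v,"".join("#" if x else "." for x in d[v,412:450]))
s=snap("scene");a=s["color"][:,:,::-1].astype(int);b=cv2.imread("pics/scene1.png").astype(int)
d=(np.abs(a-b).max(2)>18); print("scene tcp",proj(s,ctrl.get_obs()["tool_pos"]))
for v in range(135,172): print(v,"".join("#" if x else "." for x in d[v,370:440]))
E
```

```text
tcp [[426.13552712 251.56959701]]
cols 412..445
238 ......................................
239 ......................................
240 ......................................
241 ......................................
242 ......................................
243 ......................................
244 ......................................
245 ......................................
246 ......................................
247 ......................................
248 ......................................
249 ......................................
250 ......................................
251 ......................................
252 ......................................
253 ......................................
254 ......................................
255 ......................................
256 ......................................
257 .........#.#..........................
258 ........######.....#..................
259 .........######...#######.............
260 .........####.#...########............
261 .........####.#..#########............
262 .......#.####.#.
[... 2524 characters left out ...]
##.......########.......#
163 .......................######....###.#############################...#
164 ......................#######...####.##############################..#
165 ...................#..#######..####.################################.#
166 ......................#######..###.#################################.#
167 .....................#######...##..#################################.#
168 .....................#######...##.##################################.#
169 .....................######....#...............#####################.#
170 ......................##.................####...####################.#
171 ......................##.............########....###################.#
```

```bash
python3 - <<'E'
from h import *
t=snap("top");s=snap("scene");tp=ctrl.get_obs()["tool_pos"]
from scipy.optimize import least_squares
for uv,us in (((428.5,258),(387,155)),((428.5,258),(391,155)),((423,258),(391,155))):
    r=least_squares(lambda X:np.r_[proj(t,X)[0]-uv,proj(s,X)[0]-us],tp); print((RD.T@(r.x-D0)*1000).round(1),r.fun.round(1))
R0=Rot.from_euler("xyz",ctrl.get_obs()["orientation"],degrees=True).as_matrix()
for l in((0,0,0),(0,.007,0),(0,-.007,0),(0,0,-.019),(0,0,-.066),(.0095,0,0),(-.0095,0,0)): print(l,proj(t,tp+R0@np.array(l)).round(1),proj(s,tp+R0@np.array(l)).round(1))
print(tp, R0.round(2).tolist())
E
```

```text
[-145.1 -119.6  124.3] [-0.8 -1.9  2.7 -0.3]
[-149.9 -122.3  123.2] [-0.1 -0.1  0.2 -0. ]
[-152.8 -105.1  132.3] [ 0.2  0.6 -0.8  0.1]
(0, 0, 0) [[426.  251.5]] [[385.9 154.6]]
(0, 0.007, 0) [[423.6 251.3]] [[385.1 155.5]]
(0, -0.007, 0) [[428.5 251.7]] [[386.7 153.8]]
(0, 0, -0.019) [[426.8 257.6]] [[390.3 153.4]]
(0, 0, -0.066) [[428.8 273.2]] [[401.7 150.2]]
(0.0095, 0, 0) [[425.  253.1]] [[386.9 157. ]]
(-0.0095, 0, 0) [[427.1 249.9]] [[384.8 152.3]]
[ 0.45810215 -0.34783327  0.1238825 ] [[-0.5, 0.08, 0.86], [0.05, 1.0, -0.07], [-0.86, 0.01, -0.5]]
```

Both views put the visible finger ends about 19 mm behind the reported TCP, so the tips barely overlapped the grip. I'll retry with the TCP about 20 mm further under it.

```bash
python3 - <<'E'
from h import *
here();tgt((-215,-115,125),25,(0,1,0));tgt((-215,-115,45),20,(0,1,0))
E
```

```text
deck [-132.9 -114.4  123.9] rpy [179.2  59.9 174.6] F [-0.5  0.5 -1.1] q [-67.3  13.  -30.8 -83.5 -50.7  33.6] t 8.35
 rv [ 0.0041 -0.0898 -0.0054] sh cm [ 4.03 -0.05 -7.16] world [ 0.376 -0.342  0.125]
 rv [ 0.0039 -0.1771 -0.0055] sh cm [10.95 -0.1  -3.14] world [ 0.376 -0.342  0.045]
```

>>> play_rows([
  [[0, 0, 0, 1, 0, -1.8, 1.4], [0, -0.03, 0, 2, 0, -3.6, 1.4], [0, -0.06, 0, 3, 0, -5.4, 1.4], [0, -0.09, 0, 4, 0, -7.2, 1.4], [0, -0.12, 0, 6.3, 0, -6, 1.4], [0, -0.15, 0, 8.6, 0, -4.6, 1.4], [0, -0.177, 0, 11, 0, -3.2, 1.4], [0, -0.177, 0, 11, 0, -3.2, 1.4]],
])

```text
clock: 9.02
tool_pos: [0.3746, -0.3359, 0.0315]
orientation: [173.4, 69.7, 168.9]
force: [-0.3, 2.0, -3.3]
opening: 0.0141
gripper_force: 0.0
```

```bash
python3 - <<'E'
from h import *
here();tgt((-215,-115,44),20,(0,1,0));tgt((-118,-116,44),20,(0,1,0))
E
```

```text
deck [-217.1 -109.5   31.5] rpy [173.4  69.7 168.9] F [-0.3  2.  -3.3] q [-89.8  38.8 -36.5 -88.8 -69.4  71.9] t 9.02
 rv [ 0.0125 -0.0033 -0.0378] sh cm [-1.27 -0.5  -0.24] world [ 0.376 -0.342  0.044]
 rv [ 0.0125 -0.0033 -0.0378] sh cm [-4.62 -0.58  8.86] world [ 0.473 -0.351  0.044]
```

>>> play_rows([
  [[0.0, 0, -0.03, -1.2, -0.4, -0.2, 1.4], [0.01, 0, -0.03, -1.2, -0.4, -0.2, 1.4], [0.01, 0, -0.03, -1.2, -0.4, -0.2, 1.4], [0.01, 0, -0.03, -1.2, -0.4, -0.2, 1.4]],
])

```text
clock: 9.35
tool_pos: [0.3778, -0.3452, 0.0596]
orientation: [-174.8, 69.9, -179.8]
force: [0.1, -0.6, 0.0]
opening: 0.014
gripper_force: 0.0
```

```bash
python3 - <<'E'
from h import *
here();tgt((-215,-115,44),20,(0,1,0));tgt((-118,-116,44),20,(0,1,0))
E
```

```text
deck [-213.1 -118.5   59.6] rpy [-174.8   69.9 -179.8] F [ 0.1 -0.6  0. ] q [-89.2  33.9 -36.5 -88.8 -69.2  71. ] t 9.35
 rv [-0.008   0.0005  0.0301] sh cm [1.52 0.39 0.35] world [ 0.376 -0.342  0.044]
 rv [-0.008   0.0005  0.0301] sh cm [-1.79  0.27  9.47] world [ 0.473 -0.351  0.044]
```

>>> play_rows([
  [[0, 0, 0.03, 0.8, 0.3, 0.3, 1.4], [0, 0, 0.03, 1.3, 0.3, 0.5, 1.4], [0, 0, 0.03, 0.6, 0.3, 2.5, 1.4], [0, 0, 0.03, 0, 0.3, 4.5, 1.4], [0, 0, 0.03, -0.7, 0.3, 6.5, 1.4], [0, 0, 0.03, -1.3, 0.3, 8.2, 1.4], [0, 0, 0.03, -1.8, 0.3, 9.5, 1.4], [0, 0, 0.03, -1.8, 0.3, 9.5, 1.4]],
])

```text
clock: 10.02
tool_pos: [0.4751, -0.3504, 0.0436]
orientation: [-179.6, 70.1, 175.2]
force: [0.4, -0.6, 0.2]
opening: 0.0144
gripper_force: 0.0
```

```bash
python3 - <<'E'
from h import *
here();tgt((-118,-116,44),20,(0,1,0))
for th in (0,2,4,8,12,16,20): tgt(arm(th,214),20,(0,1,0),th)
E
```

```text
deck [-115.7 -115.5   43.6] rpy [-179.6   70.1  175.2] F [ 0.4 -0.6  0.2] q [-78.3  36.8 -34.6 -99.5 -65.8  70.6] t 10.02
 rv [-0.0066  0.0021 -0.0001] sh cm [ 0.04 -0.05 -0.23] world [ 0.473 -0.351  0.044]
0 rv [-0.0066  0.0021 -0.0001] sh cm [-2.02  0.04 -0.55] world [ 0.477 -0.35   0.064]
2 rv [-0.0066  0.0021 -0.0001] sh cm [-2.71  0.04 -0.86] world [ 0.476 -0.35   0.072]
4 rv [-0.0066  0.0021 -0.0001] sh cm [-3.4   0.04 -1.15] world [ 0.476 -0.35   0.079]
8 rv [-0.0066  0.0021 -0.0001] sh cm [-4.82  0.04 -1.65] world [ 0.476 -0.35   0.094]
12 rv [-0.0066  0.0021 -0.0001] sh cm [-6.26  0.04 -2.04] world [ 0.477 -0.35   0.109]
16 rv [-0.0066  0.0021 -0.0001] sh cm [-7.74  0.03 -2.34] world [ 0.479 -0.35   0.124]
20 rv [-0.0066  0.0021 -0.0001] sh cm [-9.22  0.03 -2.53] world [ 0.483 -0.351  0.139]
```

>>> play_rows([
  [[0, 0, 0, -1.0, 0, -0.3, 1.4], [0, 0, 0, -2.0, 0, -0.6, 1.4], [0, 0, 0, -2.7, 0, -0.9, 1.4], [0, 0, 0, -3.4, 0, -1.2, 1.4], [0, 0, 0, -4.1, 0, -1.4, 1.4], [0, 0, 0, -4.8, 0, -1.6, 1.4], [0, 0, 0, -5.5, 0, -1.8, 1.4], [0, 0, 0, -6.2, 0, -2.0, 1.4]],
])

```text
clock: 10.68
tool_pos: [0.4748, -0.3505, 0.1081]
orientation: [-179.9, 70.0, 174.8]
force: [0.1, -1.3, -0.3]
opening: 0.0138
gripper_force: 0.5
```

```bash
python3 - <<'E'
from h import *
here();theta()
for th in (16,20,24,28,32): tgt(arm(th,214),max(20,th),(0,1,0),th)
E
```

```text
deck [-116.  -115.7  108.1] rpy [-179.9   70.   174.8] F [ 0.1 -1.3 -0.3] q [-76.2  25.4 -34.  -95.8 -63.2  57.5] t 10.68
scene [(0, np.float64(0.03)), (5, np.float64(0.07)), (10, np.float64(0.8)), (15, np.float64(1.02)), (20, np.float64(0.25)), (25, np.float64(0.28)), (30, np.float64(0.42)), (35, np.float64(0.32)), (40, np.float64(0.17)), (45, np.float64(0.12)), (50, np.float64(0.08)), (55, np.float64(0.03)), (60, np.float64(0.02)), (65, np.float64(0.0)), (70, np.float64(0.0)), (75, np.float64(0.0)), (80, np.float64(0.02)), (85, np.float64(0.06)), (90, np.float64(0.14)), (95, np.float64(0.24))]
top [(0, np.float64(0.33)), (5, np.float64(0.97)), (10, np.float64(1.62)), (15, np.float64(1.67)), (20, np.float64(1.39)), (25, np.float64(0.58)), (30, np.float64(0.42)), (35, np.float64(0.28)), (40, np.float64(0.23)), (45, np.float64(0.2)), (50, np.float64(0.18)), (55, np.float64(0.15)), (60, np.float64(0.13)), (65, np.float64(0.12)), (70, np.float64(0.08)), (75, np.float64(0.05)), (80, np.float64(0.0)), (85, np.float64(0.0)), (90, np.float64(0.0)), (95, np.float64(0.0))]
16 rv [-0.0079  0.0015 -0.0001] sh cm [-1.59  0.08 -0.12] world [ 0.479 -0.35   0.124]
20 rv [-0.0079  0.0015 -0.0001] sh cm [-3.08  0.08 -0.31] world [ 0.483 -0.351  0.139]
24 rv [-0.0079  0.0713 -0.0004] sh cm [-4.58  0.08 -0.4 ] world [ 0.487 -0.351  0.153]
28 rv [-0.0078  0.1411 -0.0007] sh cm [-6.08  0.08 -0.39] world [ 0.492 -0.351  0.167]
32 rv [-0.0078  0.211  -0.001 ] sh cm [-7.58  0.08 -0.27] world [ 0.498 -0.352  0.181]
```

The arm has lifted to about 13°. Continuing.

>>> play_rows([
  [[0, 0, 0, -0.8, 0, -0.1, 1.4], [0, 0, 0, -1.6, 0, -0.1, 1.4], [0, 0, 0, -2.4, 0, -0.2, 1.4], [0, 0, 0, -3.1, 0, -0.3, 1.4], [0, 0.035, 0, -3.9, 0, -0.4, 1.4], [0, 0.07, 0, -4.6, 0, -0.4, 1.4], [0, 0.105, 0, -5.3, 0, -0.4, 1.4], [0, 0.14, 0, -6.1, 0, -0.4, 1.4]],
])

```text
clock: 11.45
tool_pos: [0.4916, -0.3527, 0.1658]
orientation: [179.9, 61.9, 174.5]
force: [-0.1, 1.4, -1.8]
opening: 0.0137
gripper_force: 0.3
```

```bash
python3 - <<'E'
from h import *
here()
for th in (28,32,36,40,44): tgt(arm(th,214),max(20,th),(0,1,0),th)
E
```

```text
deck [ -99.1 -116.4  165.8] rpy [179.9  61.9 174.5] F [-0.1  1.4 -1.8] q [-63.3   9.6 -28.5 -83.8 -48.8  27.5] t 11.45
28 rv [-0.0079 -0.0016 -0.0053] sh cm [-0.16  0.14 -0.03] world [ 0.492 -0.351  0.167]
32 rv [-0.0077  0.0682 -0.0055] sh cm [-1.66  0.15 -0.12] world [ 0.498 -0.352  0.181]
36 rv [-0.0075  0.138  -0.0058] sh cm [-3.16  0.16 -0.11] world [ 0.506 -0.352  0.194]
40 rv [-0.0073  0.2079 -0.0061] sh cm [-4.66  0.17  0.01] world [ 0.514 -0.353  0.207]
44 rv [-0.0071  0.2777 -0.0063] sh cm [-6.14  0.18  0.23] world [ 0.523 -0.354  0.219]
```

>>> play_rows([
  [[0, 0.035, 0, -0.9, 0.1, -0.1, 1.4], [0, 0.07, 0, -1.7, 0.1, -0.1, 1.4], [0, 0.1, 0, -2.4, 0.1, -0.1, 1.4], [0, 0.14, 0, -3.2, 0.1, -0.1, 1.4], [0, 0.17, 0, -3.9, 0.1, 0, 1.4], [0, 0.21, 0, -4.7, 0.1, 0, 1.4], [0, 0.245, 0, -5.4, 0.1, 0.1, 1.4], [0, 0.28, 0, -6.1, 0.1, 0.2, 1.4]],
])

```text
clock: 12.12
tool_pos: [0.5226, -0.3539, 0.2195]
orientation: [179.9, 45.9, 174.7]
force: [-0.7, 0.6, -0.8]
opening: 0.014
gripper_force: 0.0
```

```bash
python3 - <<'E'
from h import *
here();theta()
for th in (44,48,52,56,60,64): tgt(arm(th,214),max(20,th),(0,1,0),th)
E
```

```text
deck [ -68.1 -115.1  219.5] rpy [179.9  45.9 174.7] F [-0.7  0.6 -0.8] q [-33.5   0.1 -23.3 -41.4 -31.1 -32.5] t 12.12
scene [(0, np.float64(0.0)), (5, np.float64(0.0)), (10, np.float64(0.0)), (15, np.float64(0.0)), (20, np.float64(0.02)), (25, np.float64(0.17)), (30, np.float64(0.33)), (35, np.float64(0.27)), (40, np.float64(0.28)), (45, np.float64(1.22)), (50, np.float64(0.15)), (55, np.float64(0.05)), (60, np.float64(0.03)), (65, np.float64(0.02)), (70, np.float64(0.0)), (75, np.float64(0.0)), (80, np.float64(0.02)), (85, np.float64(0.06)), (90, np.float64(0.11)), (95, np.float64(0.22))]
top [(0, np.float64(0.0)), (5, np.float64(0.0)), (10, np.float64(0.0)), (15, np.float64(0.0)), (20, np.float64(0.02)), (25, np.float64(0.03)), (30, np.float64(0.1)), (35, np.float64(0.18)), (40, np.float64(0.5)), (45, np.float64(1.65)), (50, np.float64(1.47)), (55, np.float64(0.43)), (60, np.float64(0.27)), (65, np.float64(0.17)), (70, np.float64(0.2)), (75, np.float64(0.12)), (80, np.float64(0.05)), (85, np.float64(0.02)), (90, np.float64(0.0)), (95, np.float64(0.0))]
44 rv [-0.0038  0.0005 -0.0025] sh cm [ 0.2  -0.05  0.01] world [ 0.523 -0.354  0.219]
48 rv [-0.0038  0.0703 -0.0027] sh cm [-1.29 -0.04 -0.08] world [ 0.532 -0.355  0.23 ]
52 rv [-0.0037  0.1402 -0.0028] sh cm [-2.79 -0.04 -0.06] world [ 0.543 -0.356  0.241]
56 rv [-0.0036  0.21   -0.0029] sh cm [-4.29 -0.03  0.06] world [ 0.554 -0.357  0.251]
60 rv [-0.0035  0.2798 -0.003 ] sh cm [-5.77 -0.03  0.28] world [ 0.566 -0.358  0.26 ]
64 rv [-0.0034  0.3496 -0.0032] sh cm [-7.24 -0.02  0.61] world [ 0.578 -0.359  0.268]
```

The arm is at about 46° and still cradled. Now over the balance point.

>>> play_rows([
  [[0, 0.05, 0, -1.0, 0, -0.1, 1.4], [0, 0.1, 0, -2.0, 0, -0.1, 1.4], [0, 0.15, 0, -3.0, 0, 0, 1.4], [0, 0.2, 0, -4.0, 0, 0.1, 1.4], [0, 0.24, 0, -5.0, 0, 0.2, 1.4], [0, 0.29, 0, -6.0, 0, 0.3, 1.4], [0, 0.35, 0, -7.2, 0, 0.6, 1.4], [0, 0.35, 0, -7.2, 0, 0.6, 1.4]],
])

```text
clock: 12.88
tool_pos: [0.5786, -0.36, 0.2666]
orientation: [179.9, 25.8, 174.8]
force: [1.0, -0.8, 0.8]
opening: 0.014
gripper_force: 0.0
```

```bash
python3 - <<'E'
from h import *
here();theta()
tgt((-130,-115,300),90,(0,1,0))
E
```

```text
deck [ -11.8 -116.4  266.6] rpy [179.9  25.8 174.8] F [ 1.  -0.8  0.8] q [-19.6   6.  -11.6  -8.5 -47.6 -71.2] t 12.88
scene [(0, np.float64(0.0)), (5, np.float64(0.0)), (10, np.float64(0.0)), (15, np.float64(0.0)), (20, np.float64(0.0)), (25, np.float64(0.15)), (30, np.float64(0.35)), (35, np.float64(0.27)), (40, np.float64(0.13)), (45, np.float64(0.12)), (50, np.float64(0.1)), (55, np.float64(0.1)), (60, np.float64(0.1)), (65, np.float64(0.1)), (70, np.float64(0.15)), (75, np.float64(0.89)), (80, np.float64(0.25)), (85, np.float64(0.11)), (90, np.float64(0.11)), (95, np.float64(0.26))]
top [(0, np.float64(0.0)), (5, np.float64(0.0)), (10, np.float64(0.0)), (15, np.float64(0.0)), (20, np.float64(0.0)), (25, np.float64(0.0)), (30, np.float64(0.0)), (35, np.float64(0.0)), (40, np.float64(0.0)), (45, np.float64(0.0)), (50, np.float64(0.0)), (55, np.float64(0.0)), (60, np.float64(0.02)), (65, np.float64(0.03)), (70, np.float64(0.02)), (75, np.float64(0.05)), (80, np.float64(0.18)), (85, np.float64(1.18)), (90, np.float64(0.15)), (95, np.float64(0.08))]
 rv [ 0.0023  0.4509 -0.0073] sh cm [ 8.87 -0.01 -8.26] world [ 0.461 -0.349  0.3  ]
```

>>> play_rows([
  [[0, 0.05, 0, 2.2, 0, -2.0, 1.4], [0, 0.12, 0, 4.4, 0, -4.0, 1.4], [0, 0.2, 0, 6.6, 0, -6.0, 1.4], [0, 0.3, 0, 8.8, 0, -8.2, 2], [0, 0.4, 0, 8.8, 0, -8.2, 3], [0, 0.45, 0, 8.8, 0, -8.2, 4], [0, 0.45, 0, 8.8, 0, -8.2, 4], [0, 0.45, 0, 8.8, 0, -8.2, 4]],
])

```text
clock: 13.65
tool_pos: [0.4616, -0.3482, 0.2992]
orientation: [179.7, 0.0, 174.8]
force: [0.4, 0.1, -1.0]
opening: 0.0382
gripper_force: 0.0
```

```bash
python3 - <<'E'
from h import *
here();theta()
tgt((-80,60,260),90,(-1,0,0)); tgt((-13,185,200),90,(-1,0,0))
E
```

```text
deck [-129.4 -114.5  299.2] rpy [179.7   0.  174.8] F [ 0.4  0.1 -1. ] q [-17.9   8.8  -2.4  -0.3 -78.8 -77.3] t 13.65
scene [(0, np.float64(0.0)), (5, np.float64(0.0)), (10, np.float64(0.0)), (15, np.float64(0.0)), (20, np.float64(0.0)), (25, np.float64(0.15)), (30, np.float64(0.33)), (35, np.float64(0.25)), (40, np.float64(0.13)), (45, np.float64(0.12)), (50, np.float64(0.08)), (55, np.float64(0.05)), (60, np.float64(0.03)), (65, np.float64(0.02)), (70, np.float64(0.05)), (75, np.float64(0.05)), (80, np.float64(0.1)), (85, np.float64(0.24)), (90, np.float64(0.51)), (95, np.float64(1.6))]
top [(0, np.float64(0.0)), (5, np.float64(0.0)), (10, np.float64(0.0)), (15, np.float64(0.0)), (20, np.float64(0.0)), (25, np.float64(0.0)), (30, np.float64(0.0)), (35, np.float64(0.0)), (40, np.float64(0.0)), (45, np.float64(0.0)), (50, np.float64(0.0)), (55, np.float64(0.0)), (60, np.float64(0.0)), (65, np.float64(0.0)), (70, np.float64(0.03)), (75, np.float64(0.1)), (80, np.float64(0.08)), (85, np.float64(0.18)), (90, np.float64(0.44)), (95, np.float64(1.47))]
 rv [ 1.1000e-03  5.1000e-03 -1.5788e+00] sh cm [-4.82 17.5   4.12] world [ 0.525 -0.178  0.26 ]
 rv [ 1.1000e-03  5.1000e-03 -1.5788e+00] sh cm [-11.4   30.03  10.19] world [ 0.603 -0.06   0.2  ]
```

The arm is up at its stop (95° in both views). Now I swing round behind the punnet.

>>> play_rows([
  [[0, 0, -0.12, -1, 3.7, 0.5, 4], [0, 0, -0.24, -2.5, 7.5, 1, 4], [0, 0, -0.36, -4, 11.2, 2, 4], [0, 0, -0.48, -5.5, 15, 3, 4], [0, 0, -0.6, -7, 18.7, 4, 4], [0, 0, -0.72, -8.5, 22.5, 4.5, 4], [0, 0, -0.84, -10, 26.2, 5, 4], [0, 0, -0.96, -11.4, 30, 5, 4]],
])

```text
clock: 14.42
tool_pos: [0.6027, -0.0588, 0.2514]
orientation: [180.0, 0.2, -129.9]
force: [0.5, -1.1, -0.1]
opening: 0.0402
gripper_force: 0.0
```

```bash
python3 - <<'E'
from h import *
here()
tgt((-13,180,150),90,(-1,0,0))
E
```

```text
deck [-13.  185.7 251.4] rpy [ 180.     0.2 -129.9] F [ 0.5 -1.1 -0.1] q [ 12.8  12.4  -4.1  -0.2 -73.4 -52.7] t 14.42
 rv [-0.0008  0.0043 -0.6129] sh cm [ 0.51 -0.34 10.14] world [ 0.602 -0.065  0.15 ]
```

>>> play_rows([
  [[0, 0, -0.12, 0.5, -0.3, 1, 4], [0, 0, -0.24, 0.5, -0.3, 2.5, 4], [0, 0, -0.36, 0.5, -0.3, 4, 4], [0, 0, -0.48, 0.5, -0.3, 6, 4], [0, 0, -0.6, 0.5, -0.3, 8, 4], [0, 0, -0.613, 0.5, -0.3, 10, 4], [0, 0, -0.613, 0.5, -0.3, 10, 4], [0, 0, -0.613, 0.5, -0.3, 10, 4]],
])

```text
clock: 15.08
tool_pos: [0.6017, -0.0664, 0.152]
orientation: [-179.9, 0.1, -95.2]
force: [1.0, -0.2, 0.8]
opening: 0.0401
gripper_force: 0.0
```

```bash
python3 - <<'E'
from h import *
here()
tgt((-13,175,55),90,(-1,0,0))
p=snap("top"); print([d["bbox"] for d in ctrl.find_in(p,"punnet")[:2]])
E
```

```text
deck [-13.4 178.1 152. ] rpy [-1.799e+02  1.000e-01 -9.520e+01] F [ 1.  -0.2  0.8] q [ 12.1  16.1 -12.4  -0.1 -61.4 -17.2] t 15.08
 rv [-0.0011  0.0025 -0.0072] sh cm [ 0.33 -0.03  9.7 ] world [ 0.602 -0.07   0.055]
[[341.8, 180.7, 58.1, 40.6], [341.1, 141.6, 127.1, 88.4]]
```

>>> play_rows([
  [[0, 0, 0, 0, 0, 2.5, 4], [0, 0, 0, 0, 0, 5, 4], [0, 0, 0, 0, 0, 7.5, 4], [0, 0, 0, 0, 0, 9.7, 4], [0, 0, 0, 0.5, 0, 9.7, 4], [0, 0, 0, 0.8, 0, 9.7, 4]],
])

```text
clock: 15.68
tool_pos: [0.6025, -0.0741, 0.0558]
orientation: [-179.9, 0.1, -95.1]
force: [0.1, -0.4, 0.4]
opening: 0.0404
gripper_force: 0.0
```

```bash
python3 - <<'E'
from h import *
here()
tgt((-13,140,55),90,(-1,0,0)); tgt((-13,0,55),90,(-1,0,0))
E
```

```text
deck [-12.  170.5  55.8] rpy [-1.799e+02  1.000e-01 -9.510e+01] F [ 0.1 -0.4  0.4] q [ 11.3  21.6 -18.6  -0.1 -49.7 -16.4] t 15.68
 rv [-0.0019  0.0021 -0.0056] sh cm [3.05 0.09 0.07] world [ 0.599 -0.104  0.055]
 rv [-0.0019  0.0021 -0.0056] sh cm [1.705e+01 1.000e-02 4.000e-02] world [ 0.587 -0.244  0.055]
```

>>> play_rows([
  [[0, 0, -0.005, 1, 0, 0, 4], [0, 0, -0.005, 2, 0, 0, 4], [0, 0, -0.005, 3, 0, 0, 4], [0, 0, -0.005, 4, 0, 0, 4], [0, 0, -0.005, 5, 0, 0, 4], [0, 0, -0.005, 6, 0, 0, 4], [0, 0, -0.005, 7, 0, 0, 4], [0, 0, -0.005, 8, 0, 0, 4]],
])

```text
clock: 16.35
tool_pos: [0.5951, -0.1544, 0.055]
orientation: [-179.9, 0.1, -94.9]
force: [0.1, 2.4, 1.8]
opening: 0.0397
gripper_force: 1.0
```

```bash
cat >> h.py <<'E'
def pun():
    p=ctrl.snapshot("top"); hsv=cv2.cvtColor(p["color"],cv2.COLOR_RGB2HSV).astype(int)
    M=((hsv[...,0]<8)|(hsv[...,0]>172))&(hsv[...,1]>150)&(hsv[...,2]>90)
    n,l,st,c=cv2.connectedComponentsWithStats(M.astype(np.uint8))
    P=[]
    for i in range(1,n):
        if 12<st[i,4]<160:
            q=(RD.T@(ray(p,*c[i],.075)-D0)*1000)
            if abs(q[0])<70 and -340<q[1]<140: P.append(q[:2])
    P=np.array(P); print(len(P),"berries mean deck",P.mean(0).round(1)); print(P.round(0).tolist())
E
python3 - <<'E'
from h import *
here(); pun(); tgt((-13,10,55),90,(-1,0,0))
p=ctrl.snapshot("top"); print([d["bbox"] for d in ctrl.find_in(p,"punnet")[:2]])
# reference from first picture
p["color"]=cv2.imread("pics/top1.png")[:,:,::-1].copy(); ctrl.snapshot=lambda n:p; pun()
E
```

```text
deck [-12.6  89.9  55. ] rpy [-1.799e+02  1.000e-01 -9.490e+01] F [0.1 2.4 1.8] q [  3.5  22.2 -17.6  -0.2 -50.   -8.3] t 16.35
3 berries mean deck [ -9.2 -46.2]
[[14.0, -62.0], [-19.0, -56.0], [-23.0, -20.0]]
 rv [-0.0017  0.0021 -0.0016] sh cm [ 7.85 -0.01 -0.04] world [ 0.588 -0.234  0.055]
[[373.8, 186.2, 45.4, 37.6]]
8 berries mean deck [ 2.  48.1]
[[25.0, 102.0], [22.0, 64.0], [21.0, 30.0], [17.0, -9.0], [-11.0, 107.0], [-20.0, 67.0], [-20.0, 31.0], [-18.0, -7.0]]
```

>>> play_rows([
  [[0, 0, 0, 1.2, 0, 0, 4], [0, 0, 0, 2.4, 0, 0, 4], [0, 0, 0, 3.6, 0, 0, 4], [0, 0, 0, 4.8, 0, 0, 4], [0, 0, 0, 6.0, 0, 0, 4], [0, 0, 0, 7.2, 0, 0, 4], [0, 0, 0, 8.4, 0, 0, 4], [0, 0, 0, 9.4, 0, 0, 4]],
])

```text
clock: 17.17
tool_pos: [0.5869, -0.2485, 0.0546]
orientation: [-179.9, 0.1, -94.9]
force: [0.7, 0.9, 0.6]
opening: 0.0401
gripper_force: 0.7
```

```bash
python3 - <<'E'
from h import *
here(); pun(); tgt((-13,-80,55),90,(-1,0,0))
E
```

```text
deck [-12.8  -4.6  54.6] rpy [-1.799e+02  1.000e-01 -9.490e+01] F [0.7 0.9 0.6] q [ -5.5  24.1 -14.6  -0.2 -51.2   0.8] t 17.17
1 berries mean deck [ -26.5 -151.9]
[[-27.0, -152.0]]
 rv [-0.002   0.002  -0.0019] sh cm [ 7.41 -0.   -0.06] world [ 0.58  -0.324  0.055]
```

>>> play_rows([
  [[0, 0, 0, 1.2, 0, 0, 4], [0, 0, 0, 2.4, 0, 0, 4], [0, 0, 0, 3.6, 0, 0, 4], [0, 0, 0, 4.8, 0, 0, 4], [0, 0, 0, 6.0, 0, 0, 4], [0, 0, 0, 7.2, 0, 0, 4], [0, 0, 0, 8.4, 0, 0, 4], [0, 0, 0, 9.4, 0, 0, 4]],
])

```text
clock: 17.88
tool_pos: [0.5788, -0.3421, 0.0542]
orientation: [-179.9, 0.1, -94.9]
force: [0.7, 0.8, -0.3]
opening: 0.0401
gripper_force: 0.5
```

```bash
python3 - <<'E'
from h import *
here(); pun(); tgt((-13,-145,55),90,(-1,0,0))
t=snap("top");s=snap("scene"); w=snap("wrist")
a=cv2.resize(t["color"][140:280,380:510,::-1],(372,400)); b=cv2.resize(s["color"][70:210,280:430,::-1],(428,400))
cv2.imwrite("pics/k1.png",np.hstack([a,b])); cv2.imwrite("pics/w3.png",w["color"][:,:,::-1])
E
```

```text
deck [-13.  -98.5  54.2] rpy [-1.799e+02  1.000e-01 -9.490e+01] F [ 0.7  0.8 -0.3] q [-14.1  27.   -9.7  -0.2 -53.2   9.3] t 17.88
0 berries mean deck nan
[]
 rv [-0.0017  0.002  -0.0019] sh cm [ 4.51 -0.02 -0.09] world [ 0.575 -0.388  0.055]h.py:49: RuntimeWarning: Mean of empty slice.
  P=np.array(P); print(len(P),"berries mean deck",P.mean(0).round(1)); print(P.round(0).tolist())
  ret = ret.dtype.type(ret / rcount)
```

View pics/k1.png

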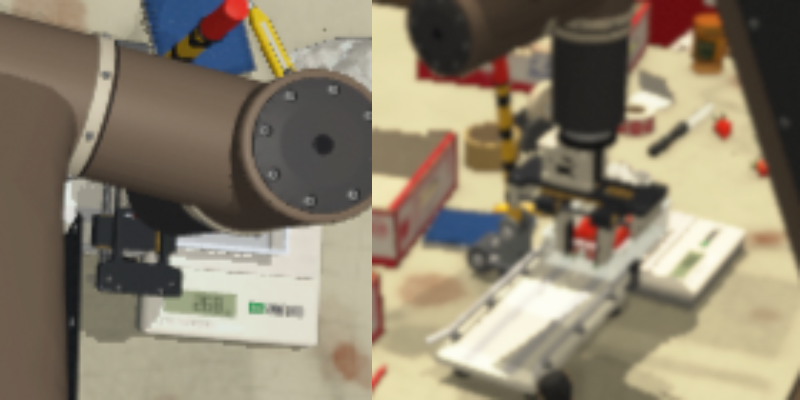

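The punnet is sliding onto the plate under the raised arm, which is seen upright in both views. Next is a slower final approach.

>>> play_rows([
  [[0, 0, 0, 0.8, 0, 0, 4], [0, 0, 0, 1.6, 0, 0, 4], [0, 0, 0, 2.3, 0, 0, 4], [0, 0, 0, 2.9, 0, 0, 4], [0, 0, 0, 3.5, 0, 0, 4], [0, 0, 0, 4.0, 0, 0, 4], [0, 0, 0, 4.3, 0, 0, 4], [0, 0, 0, 4.3, 0, 0, 4]],
])

```text
clock: 18.75
tool_pos: [0.5755, -0.3844, 0.0543]
orientation: [-179.9, 0.1, -94.9]
force: [-0.5, 0.5, -0.5]
opening: 0.0398
gripper_force: 0.0
```

```bash
python3 - <<'E'
from h import *
here(); tgt((-13,-150,55),90,(-1,0,0))
E
```

```text
deck [ -12.8 -140.9   54.3] rpy [-1.799e+02  1.000e-01 -9.490e+01] F [-0.5  0.5 -0.5] q [-17.7  28.6  -7.   -0.2 -54.4  13. ] t 18.75
 rv [-0.0023  0.0022 -0.0013] sh cm [ 0.91  0.02 -0.07] world [ 0.575 -0.393  0.055]
```

>>> play_rows([
  [[0, 0, 0, -2, 0, 0, 4], [0, 0, 0, -5, 0, 0, 4], [0, 0, 0, -9, 0, 0, 4], [0, 0, 0, -13, 0, 0, 4], [0, 0, 0, -17, 0, 0, 4], [0, 0, 0, -20, 0, 0, 4], [0, 0, 0, -22, 0, 0, 4], [0, 0, 0, -22, 0, 0, 4]],
])

```text
clock: 19.42
tool_pos: [0.595, -0.1607, 0.0555]
orientation: [-179.8, 0.2, -94.6]
force: [0.0, -0.5, -0.2]
opening: 0.0403
gripper_force: 0.0
```

```bash
cat >> h.py <<'E'
def corners(save):
    p=ctrl.snapshot("top"); f=6; x0,y0=420,175
    im=cv2.resize(p["color"][y0:y0+95,x0:x0+90,::-1],None,fx=f,fy=f,interpolation=cv2.INTER_CUBIC)
    for c in[(56,-160),(-56,-160),(-56,-330),(56,-330)]:
        u,v=proj(p,D0+RD@np.array([c[0]/1000,c[1]/1000,.087]))[0]; cv2.circle(im,(int((u-x0+.5)*f),int((v-y0+.5)*f)),2,(0,255,0),-1)
    cv2.imwrite("pics/"+save,im)
E
python3 - <<'E'
from h import *
here(); pun(); corners("e1.png")
E
```

```text
deck [-12.1  83.6  55.5] rpy [-179.8    0.2  -94.6] F [ 0.  -0.5 -0.2] q [  2.9  22.3 -17.4  -0.2 -50.1  -7.5] t 19.42
8 berries mean deck [   0.5 -231.2]
[[24.0, -178.0], [21.0, -215.0], [19.0, -249.0], [16.0, -288.0], [-12.0, -174.0], [-22.0, -211.0], [-22.0, -248.0], [-20.0, -286.0]]
```

View pics/e1.png

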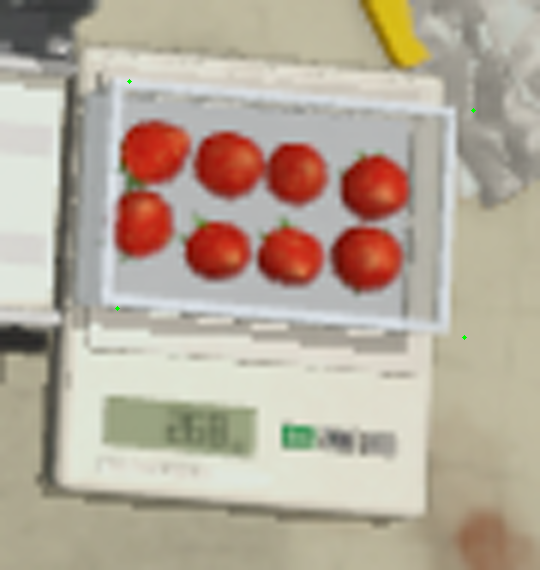

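The berries' mean has moved 279 mm, which puts the punnet centre about 9–10 mm short of the plate centre, square and centred across the lane. I'll nudge it to TCP y = −150.

>>> play_rows([
  [[0, 0, 0, 3, 0, 0, 4], [0, 0, 0, 6, 0, 0, 4], [0, 0, 0, 9.5, 0, 0, 4], [0, 0, 0, 13, 0, 0, 4], [0, 0, 0, 16.5, 0, 0, 4], [0, 0, 0, 19, 0, 0, 4], [0, 0, 0, 20.5, 0, 0, 4], [0, 0, 0, 20.5, 0, 0, 4]],
])

```text
clock: 20.18
tool_pos: [0.5756, -0.3725, 0.0539]
orientation: [-179.9, 0.1, -95.1]
force: [-0.7, -0.1, -0.2]
opening: 0.0398
gripper_force: 0.0
```

```bash
python3 - <<'E'
from h import *
here(); tgt((-13,-150,55),90,(-1,0,0))
E
```

```text
deck [ -13.8 -129.1   53.9] rpy [-1.799e+02  1.000e-01 -9.510e+01] F [-0.7 -0.1 -0.2] q [-16.7  28.1  -7.9  -0.2 -54.   11.7] t 20.18
 rv [-0.0017  0.0021 -0.005 ] sh cm [ 2.09 -0.09 -0.12] world [ 0.575 -0.393  0.055]
```

>>> play_rows([
  [[0, 0, -0.005, 0.6, 0, 0, 4], [0, 0, -0.005, 1.0, 0, 0, 4], [0, 0, -0.005, 1.3, 0, 0, 4], [0, 0, -0.005, 1.6, 0, 0, 4], [0, 0, -0.005, 1.9, 0, 0, 4], [0, 0, -0.005, 2.1, 0, 0, 4], [0, 0, -0.005, 2.1, 0, 0, 4], [0, 0, -0.005, 2.1, 0, 0, 4]],
])

```text
clock: 20.85
tool_pos: [0.5753, -0.3893, 0.0544]
orientation: [-179.9, 0.1, -94.5]
force: [-0.6, 0.6, -0.0]
opening: 0.0398
gripper_force: 0.2
```

>>> play_rows([
  [[0, 0, 0, -2, 0, 0, 4], [0, 0, 0, -5, 0, 0, 4], [0, 0, 0, -9, 0, 0, 4], [0, 0, 0, -13, 0, 0, 4], [0, 0, 0, -17, 0, 0, 4], [0, 0, 0, -20, 0, 0, 4], [0, 0, 0, -22, 0, 0, 4], [0, 0, 0, -22, 0, 0, 4]],
])

```text
clock: 21.52
tool_pos: [0.5933, -0.1665, 0.0553]
orientation: [-179.8, 0.2, -94.4]
force: [-0.7, 0.5, 0.1]
opening: 0.0403
gripper_force: 0.0
```

```bash
python3 - <<'E'
from h import *
here(); pun(); theta()
E
```

```text
deck [-13.4  77.7  55.3] rpy [-179.8    0.2  -94.4] F [-0.7  0.5  0.1] q [  2.4  22.3 -17.4  -0.2 -50.1  -6.6] t 21.52
7 berries mean deck [  -1.8 -235.4]
[[24.0, -183.0], [21.0, -234.0], [17.0, -293.0], [-12.0, -179.0], [-22.0, -216.0], [-21.0, -252.0], [-19.0, -290.0]]
scene [(0, np.float64(0.0)), (5, np.float64(0.0)), (10, np.float64(0.0)), (15, np.float64(0.0)), (20, np.float64(0.12)), (25, np.float64(0.52)), (30, np.float64(0.15)), (35, np.float64(0.22)), (40, np.float64(0.1)), (45, np.float64(0.07)), (50, np.float64(0.03)), (55, np.float64(0.0)), (60, np.float64(0.0)), (65, np.float64(0.0)), (70, np.float64(0.0)), (75, np.float64(0.0)), (80, np.float64(0.0)), (85, np.float64(0.0)), (90, np.float64(0.0)), (95, np.float64(0.0))]
top [(0, np.float64(0.0)), (5, np.float64(0.0)), (10, np.float64(0.0)), (15, np.float64(0.0)), (20, np.float64(0.0)), (25, np.float64(0.0)), (30, np.float64(0.0)), (35, np.float64(0.0)), (40, np.float64(0.0)), (45, np.float64(0.0)), (50, np.float64(0.42)), (55, np.float64(0.58)), (60, np.float64(0.5)), (65, np.float64(0.25)), (70, np.float64(0.03)), (75, np.float64(0.1)), (80, np.float64(0.08)), (85, np.float64(0.2)), (90, np.float64(0.46)), (95, np.float64(1.48))]
```

```bash
python3 -c "
from plant import ctrl
print(ctrl.close_job())"
```

```text
the job is handed in; nothing more can be done
None
```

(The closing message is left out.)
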